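# Slip test of an anti-slip sheet with the sprung pull gauge

## Task

Slip-test the anti-slip sheet: set the steel load plate (the one with the bar handle) on top of the wooden sled, square and flush with its edges all round, and let go of it. Then take the grip of the spring gauge and draw its rod straight out until the broad black band stands at the mouth of the tube (50 mm out), and hold it there steadily for four seconds; finish still holding it at the mark. The sled must not slide on the sheet, and the other things on the bench stay where they are.

Things in the scene. Friction and masses are not known exactly. Their poses are not given: they have to be found in the camera images.
- load_grip (a point): Middle of the bar handle of the load plate: a dark steel plate 120 (its x) x 90 (its y) x 10 mm, about 0.93 kg (up to 1 kg), lying flat on the bench. The round handle bar, 12 mm thick and 76 mm long, runs along the plate's x on two posts; this point is its centre, 42 mm above the plate's underside and over the plate's middle; 26 mm free under the bar. z is up.
- load_under (a point): Centre of the underside of the load plate; axes as the plate's.
- sled_top (a point): Centre of the flat top of the pull sled: a plain wooden block 120 (x) x 90 (y) x 60 mm high with a cardboard sole, 0.59 kg with its gauge, standing loose on the black anti-slip sheet, top 72 mm above the bench. A tubular spring gauge is screwed to the block's -x end: a level aluminium tube 26 mm thick with black end caps, 120 mm long, its axis 12 mm below the block's top and along the block's x; the rod comes out of the tube's far end, in the sled's -x direction. z is up.
- tube_mouth (a point): Centre of the tube's open end, where the rod comes out: 195 mm from the block's middle in the sled's -x direction, 60 mm above the bench. Axes as the sled's.
- pull_grip (a point): Middle of the black pull grip on the end of the gauge's rod, on the rod's axis, 60 mm above the bench: a round bar 18 mm thick and 40 mm long along the sled's x, then an end flange 28 mm across and 5 mm thick (its inner face is 20 mm from this point, on the outer side). When home this point is 30 mm outside the tube's mouth. Around it is free; only flat things, at most 40 mm high, lie nearby. Axes as the sled's; pull towards -x.
- pull_rod (a joint): How far the rod is drawn out of the tube, in m: 0 home, 0.075 at its stop. It takes 1 N to start, 5 N at 0.050, rising 0.8 N per 10 mm, and springs back if let go. The rod is marked with thin rings every 10 mm and one broad black band, 4 mm wide: the band's middle comes to the tube's mouth at 0.050 (the 5 N mark). The bare sled slips on the sheet at about 3.5 N, the loaded one at 7 N or more.
- test_board: The fixed test board under the sled: wooden board with a black anti-slip rubber sheet, 300 (x) x 140 (y) x 12 mm; origin under its centre. The sled stands on its +x half and points along its -x.
- round_weight: bystander: dark steel turned weight with a knob on top, 60 mm across, 62 mm high; origin under its centre
- tape_roll: bystander: roll of red tape lying flat, 100 mm across, 70 mm hole, 48 mm high; origin under its centre
- knife: bystander: grey utility knife lying flat along its own x, 155 mm long, 26 wide, 20 high; origin under its middle
- marker: bystander: marker pen lying along its own x, 135 mm long, 17 mm thick; origin under its middle
- battery_pack: bystander: black battery pack 95 x 60 x 38 mm high; origin under its centre
- part_case: bystander: small grey case with a white seam 85 x 55 x 30 mm high; origin under its centre
- small_carton: bystander: small taped carton 120 x 90 x 60 mm high; origin under its centre
Not all that is in view belongs to the job. What is shaped like the part that bears load_grip but blue, purple or yellow is not meant.

How it is judged:
On the way, in this order (a step that is already met when the one before it is completed fails the run):
1. the load plate lies flush on the sled, let go, with the gauge rod still home (x of load_under in the frame of sled_top between -0.007 and 0.007 m and y of load_under in the frame of sled_top between -0.007 and 0.007 m and z of load_under in the frame of sled_top between -0.003 and 0.004 m and angle between the x axis of load_under and the x axis of sled_top, either way round below 0.1 rad and contact force between the fingers and load_plate below 0.2 N and value of joint pull_rod below 0.01 m and linear speed of load_plate below 0.02 m/s), for 0.3 s.
2. the fingers hold the rod at its mark, within 5 mm, for three seconds (value of joint pull_rod between 0.045 and 0.055 m and contact force between the fingers and pull_rod above 3 N), for 3 s.
At the end, for the whole second after the job is handed in: The load plate lies on the sled, released, its centre within 7 mm of the sled's in each direction and turned by less than 0.1 rad (either way round); the gauge rod is held still by the fingers between 45 and 55 mm out; the sled stands flat on the sheet, within 20 mm of its starting place (all of step 2 and x of load_under in the frame of sled_top between -0.007 and 0.007 m and y of load_under in the frame of sled_top between -0.007 and 0.007 m and z of load_under in the frame of sled_top between -0.003 and 0.004 m and angle between the x axis of load_under and the x axis of sled_top, either way round below 0.1 rad and contact force between the fingers and load_plate below 0.2 N and distance of sled_top from where it was at the start of the episode below 0.02 m and velocity of joint pull_rod between -0.01 and 0.01 m/s and z of sled_top in the frame of test_board between 0.069 and 0.077 m and angle between sled_top's own z axis and vertical below 0.05 rad); the arm keeps its last pose, push and grip.
It fails at once if the sled slides on its sheet (its block moves more than 20 mm from where it stood) (distance of sled_top from where it was at the start of the episode above 0.02 m).
It fails at once if a bystander is pushed more than 40 mm (distance of any of round_weight, tape_roll, knife, marker, battery_pack, part_case, small_carton from where it was at the start of the episode above 0.04 m).
It also fails if it takes over 64 s, if anything falls off the work surface, if the arm or the gripper's body presses on something with over 40 N, if the wrist force passes 120 N, or if a joint passes its speed limit or range.

## Robot

A 7-joint arm with a two-finger parallel gripper is mounted at the origin on the work surface. World frame = base frame: x ahead of the robot, y to its left, z up, the work surface at z = 0. Lengths are in m, angles in rad, forces in N, time in s.
With the tool pointing down it reaches from about 0.4 to 0.875 m from the base axis. Payload 19.3 kg.
Tool frame: the origin (TCP) lies at the very end of the fingers, on their centre line; the grasp point (between the pads) lies 19 mm behind it; z points along the fingers, y is the direction in which the jaws open and shut (so a half turn about z gives the same grasp; the last joint's range is limited). The gripper opens to 85 mm and grips with 20 to 120 N. Pads are 22 mm wide; open, the fingers measure 114 mm over their backs; the gripper's body (76 mm by 85 mm) begins 54 mm behind the grasp point. The pads swing forward as they close: fully open they stand 13 mm farther back than shut.
Start: joints at [-1.268, 0.521, -0.036, 1.599, 0.021, 1.021, -0.113], TCP at [0.228, 0.582, 0.231] pointing down, gripper open.
Joint ranges: [-2.91, 2.91], [-0.3, 2.13], [-1.5, 1.42], [0.17, 2.43], [-1.26, 4.41], [0.16, 1.93], [-2.52, 2.52]. Speed limits (rad/s): [1.89, 1.89, 2.39, 2.39, 3.01, 3.01, 3.01].

## Interface

Orientations are given as [roll, pitch, yaw] about the fixed x, y, z axes, in that order (R = Rz(yaw) Ry(pitch) Rx(roll)).
In Python, from workcell import telemetry, imaging, ticket gives the robot as it stands.
- The arm moves only by the tool carry_out, never from a script. Its argument "series" is a list of rows, each a list of 7 numbers: the shift along the tool's x, y, z in m, then the turn, a rotation vector about the tool's x, y, z in rad, then the closure in counts, from 0 (fully open) to 255 (shut). In form: [[tx, ty, tz, ax, ay, az, jaw], ...]. A call has 1 to 10 rows; each row is the pose to reach, as a shift and turn from the pose commanded when the call began, along the tool's axes at that moment; what a row does not reach only later rows make up. A row lasts 1/8 s, in which the tool goes at most 62.5 mm and 10.7 degrees, less where a joint would pass 70% of its speed; a pose out of reach is approached as far as the arm can. A call with a gripper value outside its range is refused whole. The fingers move at their own pace and stop on an object; "force" is the grip in N (left out, the last holds). Time passes only in rows, so rows that repeat a pose let the fingers close. It gives the time, the measured TCP pose, the force and the opening at its end, in the units of the state.
- telemetry.observe(): the state, without advancing time (a new reading comes with each control period).
- imaging.grab_frame(name): name is "scene" or "top"; returns (picture, depth): 420x560x3 uint8, blue, green, red; 420x560 float32, m along the optical axis (not along the pixel's ray), 0 where there is no reading.
- imaging.camera_info(name): a dict with "mtx" (3x3 intrinsics, pixels), "dist_coeffs" ([k1, k2, p1, p2, k3] as OpenCV has them; the pictures are not rectified), "extrinsics" (4x4, takes a point from camera to world coordinates). Camera axes: x right, y down, z forward; pixel columns grow to the right and rows downward; lengths in m; the calibration is good to about 2 mm. A picture is of the moment at which its call begins. camera_info takes no time and is no camera call.
- ticket.job_done(): hands the job in, once; it reports no verdict.
The state is a dict: "clock": time; "qpos": joint angles; "qd": joint speeds; "joint_efforts": joint torques, N m; "position": TCP position; "tool_rot": TCP orientation; "force": force on the tool from outside, world axes, zero at the start; "moment": the same for the moment, N m; "grip_width": finger opening in m.
Only numpy, scipy, OpenCV 4.12 (cv2) and the standard library are available. Lean on these libraries where they do the work, as an engineer would, in place of code of your own. Each camera call takes 0.05 s, during which the arm holds its last target.

## Working session

There is one attempt and no reset: what is moved stays moved. The work goes in short steps, Python scripts to look and compute and a tool call to move; the robot and the scene stay as the last step left them, time stands still between calls to the robot, and variables do not carry over. Pictures are saved under pics/ and viewed, and the job is handed in when it is done.

Besides the shell and the picture viewer there is one more tool, called after "Request:" as a command line: name --pt "numbers of a row" for each row, then --argument value for the rest. carry_out: Moves the arm, as the interface text tells. Its arguments: {"type":"object","properties":{"series":{"type":"array"},"force":{"type":"number"}},"required":["series"]}

```bash
ls; mkdir -p pics; python3 - <<'E'
from workcell import telemetry, imaging
import cv2,numpy as np
print(telemetry.observe())
for n in("scene","top"):
    p,d=imaging.grab_frame(n); cv2.imwrite(f"pics/{n}0.png",p); np.savez(f"{n}0.npz",p=p,d=d)
    print(n,imaging.camera_info(n),(d>0).mean())
E
```

```text
pics
{'clock': 0.0, 'qpos': array([-1.2681768 ,  0.52204081, -0.03634046,  1.5999858 ,  0.021204  ,
        1.021086  , -0.11281467]), 'qd': array([ 0.00053534, -0.00240426,  0.00185849, -0.00064147, -0.00153822,
       -0.00039383, -0.00055756]), 'joint_efforts': array([ 1.17369760e-03, -9.27090883e+01,  1.98115222e+00, -3.69947255e+01,
        1.80612324e-02,  8.04042531e-03,  2.40219629e-05]), 'position': array([0.2275601 , 0.58175012, 0.23071683]), 'tool_rot': array([-3.14046042e+00,  7.69659963e-05,  2.76876155e+00]), 'force': array([0.09562444, 0.33774269, 0.28362041]), 'moment': array([-0.04162395,  0.00197732, -0.0225164 ]), 'grip_width': 0.08519677515378536}
scene {'mtx': array([[424.49164341,   0.        , 282.1896234 ],
       [  0.        , 424.49164341, 205.57900018],
       [  0.        ,   0.        ,   1.        ]]), 'dist_coeffs': array([0.04550401, 0.        , 0.        , 0.        , 0.        ]), 'extrinsics': array([[-0.08034578,  0.82680985, -0.5567136 ,  1.26955709],
       [ 0.99676184,  0.06845152, -0.04219263, -0.05500743],
       [ 0.00322261, -0.55830087, -0.8296323 ,  1.12104984],
       [ 0.        ,  0.        ,  0.        ,  1.        ]])} 0.9960841836734694
top {'mtx': array([[411.55229469,   0.        , 279.61328333],
       [  0.        , 411.55229469, 206.92615171],
       [  0.        ,   0.        ,   1.        ]]), 'dist_coeffs': array([0.00748358, 0.        , 0.        , 0.        , 0.        ]), 'extrinsics': array([[-0.05155502, -0.97245568,  0.22731482,  0.31491728],
       [-0.99865848,  0.04910065, -0.01644264, -0.08295965],
       [ 0.00482843, -0.22785757, -0.9736825 ,  1.22859019],
       [ 0.        ,  0.        ,  0.        ,  1.        ]])} 0.9961181972789116
```

View pics/scene0.png

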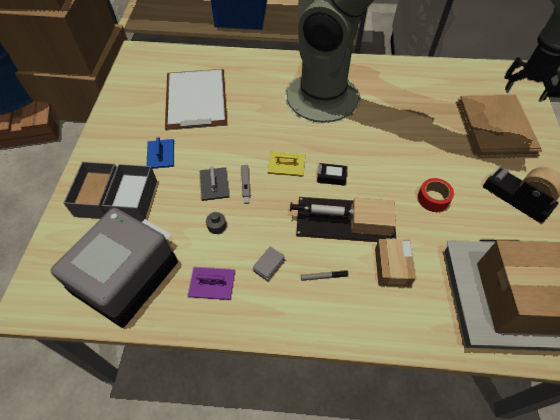

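View pics/top0.png

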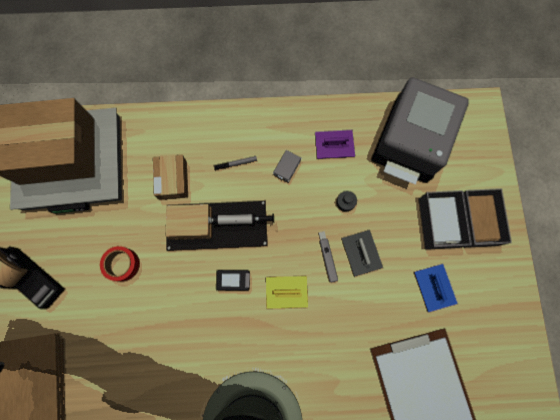

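The load plate is the dark grey one (top image about (362,253), scene about (214,184)). The sled block is at top (188,221), and the pull grip is near top (270,219). Next I'll measure them.

```bash
cat > h.py <<'E'
import numpy as np,cv2
from workcell import imaging
def xyz(n,d):
    c=imaging.camera_info(n);h,w=d.shape
    u,v=np.meshgrid(np.arange(w),np.arange(h))
    q=cv2.undistortPoints(np.stack([u,v],-1).reshape(-1,1,2).astype(np.float32),c["mtx"],c["dist_coeffs"]).reshape(h,w,2)
    P=np.dstack([q*d[...,None],d]);E=c["extrinsics"]
    return P@E[:3,:3].T+E[:3,3]
def ray(n,uv,z):
    c=imaging.camera_info(n);E=c["extrinsics"]
    q=cv2.undistortPoints(np.float32(uv).reshape(-1,1,2),c["mtx"],c["dist_coeffs"]).reshape(-1,2)
    r=np.c_[q,np.ones(len(q))]@E[:3,:3].T
    return E[:3,3]+r*((z-E[2,3])/r[:,2])[:,None]
def rect(P):
    (cx,cy),(w,h),a=cv2.minAreaRect(np.float32(P)[:,None,:2]*1000)
    return np.round([cx,cy,w,h,a],2)
E
cat > m.py <<'E'
from h import *
import sys
for n,bl,bp in(("top",(150,185,285,260),(335,220,392,285)),("scene",(285,185,405,245),(192,160,235,205))):
    f=np.load(f"{n}0.npz");p,d=f["p"],f["d"];X=xyz(n,d)
    x0,y0,x1,y1=bl
    S=X[y0:y1,x0:x1]; m=np.abs(S[...,2]-.072)<.008
    k,lab,st,_=cv2.connectedComponentsWithStats(m.astype(np.uint8))
    i=1+np.argmax(st[1:,4]);print(n,"sled mask",st[i],"z",np.median(S[lab==i][:,2]))
    vv,uu=np.where(lab==i); print(" depth rect",rect(S[lab==i])," plane rect",rect(ray(n,np.c_[uu+x0,vv+y0],.072)))
    x0,y0,x1,y1=bp
    S=X[y0:y1,x0:x1];g=p[y0:y1,x0:x1].astype(int);m=(g[...,2]<105)
    k,lab,st,_=cv2.connectedComponentsWithStats(m.astype(np.uint8))
    print(" plates",st[1:])
    m=S[...,2]>.03; vv,uu=np.where(m);print(" bar n",m.sum(),rect(ray(n,np.c_[uu+x0,vv+y0],.042)),"z",S[m][:,2].max())
    cv2.imwrite(f"pics/{n}_crop_p.png",cv2.resize(p[y0:y1,x0:x1],None,fx=10,fy=10,interpolation=cv2.INTER_NEAREST))
    x0,y0,x1,y1=bl
    cv2.imwrite(f"pics/{n}_crop_s.png",cv2.resize(p[y0:y1,x0:x1],None,fx=6,fy=6,interpolation=cv2.INTER_NEAREST))
E
python3 m.py
```

```text
top sled mask [  16   19  108   32 1746] z 0.07278716122515116
 depth rect [560.7   71.63 308.13  91.25  89.07]  plane rect [557.15  72.35 308.47  90.49  87.11]
 plates [[   6   10   42   47 1169]
 [   0   50    2    7    7]
 [   0   58    3    3    5]]
 bar n 126 [ 443.23 -332.94  188.84  118.58   16.9 ] z 1.2285901891761235
scene sled mask [  22   13   89   29 1368] z 0.07132414584419233
 depth rect [561.8   94.8  258.32  93.73  89.53]  plane rect [564.08  94.03 256.91  94.32  88.98]
 plates [[  8   8  29  33 754]]
 bar n 82 [ 451.19 -349.04  117.49   80.02    5.02] z 1.121049837534668
```

View pics/top_crop_p.png

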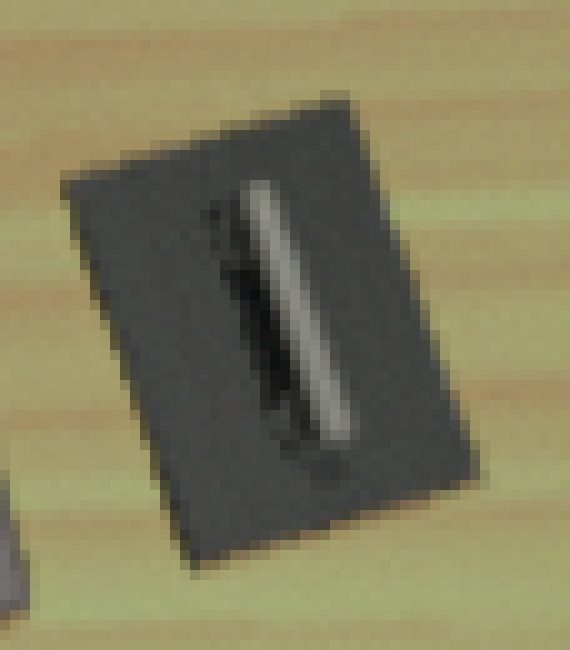

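View pics/top_crop_s.png

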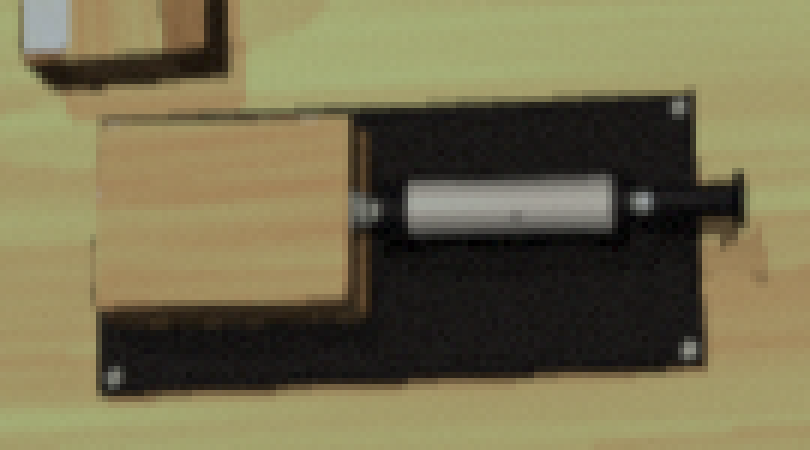

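View pics/scene_crop_s.png

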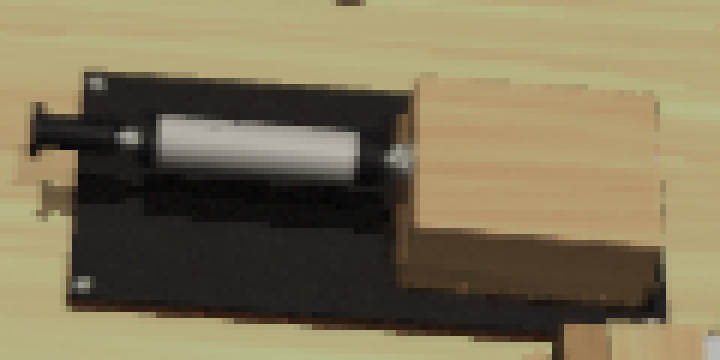

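View pics/scene_crop_p.png

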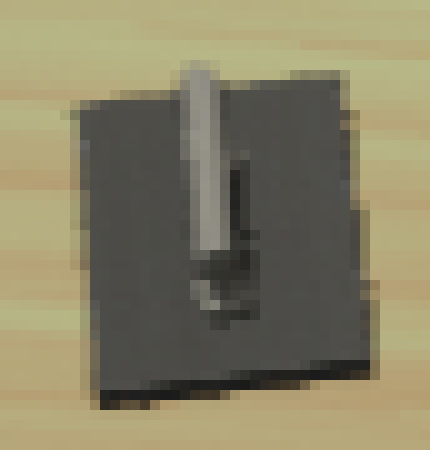

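```bash
cat > m2.py <<'E'
from h import *
def go(n,tag,bl,bp,zp=.010,zb=.042):
    f=np.load(f"{n}{tag}.npz");p,d=f["p"],f["d"];X=xyz(n,d)
    def rep(m,z,x0,y0,l):
        k,lab,st,_=cv2.connectedComponentsWithStats(m.astype(np.uint8))
        i=1+np.argmax(st[1:,4]);m=lab==i
        cs=cv2.findContours(m.astype(np.uint8),0,1)[0][0].reshape(-1,2)+[x0,y0]
        vv,uu=np.where(m); W=ray(n,np.c_[uu+x0,vv+y0],z)
        C=np.cov(W[:,:2].T);e,V=np.linalg.eigh(C);a=np.degrees(np.arctan2(V[1,1],V[0,1]))
        print(n,l,m.sum(),"rect",rect(W),"centroid",W.mean(0).round(4),"axis deg",a.round(2),"sizes",np.sqrt(12*e).round(4))
    x0,y0,x1,y1=bl
    S=X[y0:y1,x0:x1]; m=np.abs(S[...,2]-.072)<.009
    rep(m,.072,x0,y0,"sled")
    x0,y0,x1,y1=bp
    g=p[y0:y1,x0:x1].astype(int);
    rep((g[...,2]-g[...,0]<20),zp,x0,y0,"plate")
    rep((g[...,2]>98)&(g[...,2]-g[...,0]<20),zb+.004,x0,y0,"bar")
if __name__=="__main__":
    go("top","0",(150,185,209,260),(340,228,388,280))
    go("scene","0",(354,185,405,245),(192,160,235,205))
E
python3 m2.py
python3 - <<'E'
from h import *
# tube (bright metal) centroid & ends, flange by hand
print(ray("top",[[217.7,219.3],[252,218.2],[272.7,217.8]],.060)) # tube start?, tube end, flange 
print(ray("scene",[[291,206.5],[311.5,207.5],[345,210.5]],.060))
for n in("top","scene"):
    f=np.load(f"{n}0.npz");p=f["p"].astype(int);m=np.zeros(p.shape[:2],bool)
    s=(slice(208,230),slice(215,254)) if n=="top" else (slice(200,218),slice(309,346))
    q=p[s];k=q.min(-1)>100
    kk,lab,st,_=cv2.connectedComponentsWithStats(k.astype(np.uint8));i=1+np.argmax(st[1:,4])
    v,u=np.where(lab==i);W=ray(n,np.c_[u+s[1].start,v+s[0].start],.066)
    C=np.cov(W[:,:2].T);e,V=np.linalg.eigh(C)
    print(n,"tube",st[i],W.mean(0),np.degrees(np.arctan2(V[1,1],V[0,1])),np.sqrt(12*e))
E
```

```text
top sled 1308 rect [561.02 164.53 120.79  91.9   89.32] centroid [0.5612 0.1647 0.072 ] axis deg 87.81 sizes [0.0908 0.1206]
top plate 1178 rect [ 448.54 -339.72  117.1    88.99   13.65] centroid [ 0.448  -0.3394  0.01  ] axis deg -166.24 sizes [0.0889 0.1167]
top bar 73 rect [ 450.15 -340.53   75.58    7.42   13.02] centroid [ 0.4491 -0.3406  0.046 ] axis deg -166.74 sizes [0.0079 0.0762]
scene sled 1080 rect [566.05 163.51 118.15  95.71  89.21] centroid [0.5659 0.1629 0.072 ] axis deg 90.19 sizes [0.0936 0.1194]
scene plate 815 rect [ 450.84 -341.89  130.92   86.78   13.56] centroid [ 0.4556 -0.341   0.01  ] axis deg -165.54 sizes [0.0864 0.1248]
scene bar 70 rect [ 452.37 -342.86   73.27   13.07   15.22] centroid [ 0.4524 -0.3426  0.046 ] axis deg -166.22 sizes [0.0125 0.0735]
[[ 0.56004977  0.07810322  0.06      ]
 [ 0.5582753  -0.0210816   0.06      ]
 [ 0.5564242  -0.08101549  0.06      ]]
[[ 0.55869597 -0.08228363  0.06      ]
 [ 0.55722235 -0.02066518  0.06      ]
 [ 0.5597352   0.07951193  0.06      ]]
top tube [  3   7  34   8 222] [0.55886039 0.028707   0.066     ] 89.08513261774509 [0.01932471 0.09979631]
scene tube [  2   4  34  10 221] [0.56059347 0.02714108 0.066     ] 88.48570226116597 [0.02379364 0.09915091]
```

```bash
cat > mv.py <<'E'
import sys,numpy as np
from scipy.spatial.transform import Rotation as R
from workcell import telemetry
s=telemetry.observe();p=s["position"];r=R.from_euler("xyz",s["tool_rot"])
print("t",s["clock"],"p",p.round(4),"rpy",s["tool_rot"].round(4),"F",s["force"].round(2),"w",round(s["grip_width"],4),"q",s["qpos"].round(2))
for a in sys.argv[1:]:
    x,y,z,yaw=map(float,a.split(","))
    t=R.from_euler("xyz",[np.pi,0,np.radians(yaw)])
    print(a,"->",r.inv().apply(np.array([x,y,z])-p).round(4),(r.inv()*t).as_rotvec().round(4))
E
python3 mv.py 0.48,0.1,0.25,86 0.45,-0.341,0.25,13.7
```

```text
t 0.1 p [0.2275 0.5818 0.2308] rpy [-3.1406e+00  1.0000e-04  2.7688e+00] F [-0.1   0.5   0.13] w 0.0849 q [-1.27  0.52 -0.04  1.6   0.02  1.02 -0.11]
0.48,0.1,0.25,86 -> [-0.4106 -0.3568 -0.0188] [-8.0000e-04  7.0000e-04  1.2678e+00]
0.45,-0.341,0.25,13.7 -> [-0.5432 -0.7784 -0.0184] [-3.0000e-04  1.3000e-03  2.5297e+00]
```

Request:
carry_out --pt "-0.41 -0.357 -0.019 0 0 1.268 0" --pt "-0.41 -0.357 -0.019 0 0 1.268 0" --pt "-0.41 -0.357 -0.019 0 0 1.268 0" --pt "-0.41 -0.357 -0.019 0 0 1.268 0" --pt "-0.41 -0.357 -0.019 0 0 1.268 0" --pt "-0.41 -0.357 -0.019 0 0 1.268 0" --pt "-0.41 -0.357 -0.019 0 0 1.268 0" --pt "-0.41 -0.357 -0.019 0 0 1.268 0" --pt "-0.41 -0.357 -0.019 0 0 1.268 0" --pt "-0.543 -0.778 -0.019 0 0 2.53 0" --force 60

```text
clock: 1.35
position: [0.4763, 0.0369, 0.2501]
tool_rot: [3.141, 0.0, 1.311]
force: [0.9, -1.0, -0.1]
grip_width: 0.0856
```

```bash
python3 mv.py 0.45,-0.341,0.15,13.7
```

```text
t 1.35 p [0.4763 0.0369 0.2501] rpy [3.1410e+00 2.0000e-04 1.3115e+00] F [ 0.89 -0.99 -0.14] w 0.0856 q [-0.59  0.29  0.48  1.97 -0.17  0.92 -0.28]
0.45,-0.341,0.15,13.7 -> [-0.372   0.0714  0.1002] [ 6.0000e-04 -2.0000e-04  1.0723e+00]
```

Request:
carry_out --pt "-0.372 0.071 0.03 0 0 1.072 0" --pt "-0.372 0.071 0.03 0 0 1.072 0" --pt "-0.372 0.071 0.03 0 0 1.072 0" --pt "-0.372 0.071 0.03 0 0 1.072 0" --pt "-0.372 0.071 0.03 0 0 1.072 0" --pt "-0.372 0.071 0.03 0 0 1.072 0" --pt "-0.372 0.071 0.03 0 0 1.072 0" --pt "-0.372 0.071 0.1 0 0 1.072 0" --pt "-0.372 0.071 0.1 0 0 1.072 0" --pt "-0.372 0.071 0.1 0 0 1.072 0"

```text
clock: 2.6
position: [0.4494, -0.3398, 0.1512]
tool_rot: [-3.142, 0.0, 0.242]
force: [0.1, -1.2, 0.6]
grip_width: 0.0855
```

```bash
python3 mv.py 0.45,-0.341,0.15,13.7 0.45,-0.341,0.023,13.7
```

```text
t 2.6 p [ 0.4494 -0.3398  0.1512] rpy [-3.1415e+00  2.0000e-04  2.4180e-01] F [ 0.15 -1.19  0.56] w 0.0855 q [ 0.08  0.63  0.68  1.86 -0.52  0.83 -0.3 ]
0.45,-0.341,0.15,13.7 -> [0.0003 0.0013 0.0012] [-0.      0.0002  0.0027]
0.45,-0.341,0.023,13.7 -> [0.0003 0.0013 0.1282] [-0.      0.0002  0.0027]
```

Request:
carry_out --pt "0 0.001 0.06 0 0 0 0" --pt "0 0.001 0.09 0 0 0 0" --pt "0 0.001 0.115 0 0 0 0" --pt "0 0.001 0.127 0 0 0 0" --pt "0 0.001 0.127 0 0 0 0" --pt "0 0.001 0.127 0 0 0 120" --pt "0 0.001 0.127 0 0 0 255" --pt "0 0.001 0.127 0 0 0 255" --pt "0 0.001 0.127 0 0 0 255" --pt "0 0.001 0.127 0 0 0 255" --force 60

```text
clock: 3.85
position: [0.4496, -0.3411, 0.0237]
tool_rot: [3.141, -0.0, 0.241]
force: [0.2, 0.5, 6.3]
grip_width: 0.0097
```

```bash
python3 mv.py
```

```text
t 3.85 p [ 0.4496 -0.3411  0.0237] rpy [ 3.1412e+00 -4.0000e-04  2.4110e-01] F [0.22 0.47 6.31] w 0.0097 q [ 0.2   0.81  0.51  1.91 -0.68  0.6  -0.18]
```

Request:
carry_out --pt "0 0 0 0 0 0 255" --pt "0 0 -0.01 0 0 0 255" --pt "0 0 -0.04 0 0 0 255" --pt "0 0 -0.08 0 0 0 255" --pt "0 0 -0.12 0 0 0 255" --pt "0 0 -0.16 0 0 0 255" --pt "0 0 -0.16 0 0 0 255"

```text
clock: 4.72
position: [0.45, -0.3414, 0.1855]
tool_rot: [3.139, -0.003, 0.241]
force: [0.8, -0.3, -10.7]
grip_width: 0.0098
```

```bash
python3 mv.py 0.5,0,0.2,60 0.562,0.164,0.2,88.8; python3 - <<'E'
from h import *
for n in("scene","top"):
    p,d=imaging.grab_frame(n); cv2.imwrite(f"pics/{n}1.png",p); np.savez(f"{n}1.npz",p=p,d=d)
a=cv2.imread("pics/top1.png")[180:320,290:450];b=cv2.imread("pics/scene1.png")[90:230,150:310]
cv2.imwrite("pics/c1.png",cv2.resize(np.hstack([a,b]),None,fx=2.5,fy=2.5))
E
```

```text
t 4.725 p [ 0.45   -0.3414  0.1855] rpy [ 3.1394e+00 -2.7000e-03  2.4120e-01] F [  0.77  -0.35 -10.69] w 0.0098 q [ 0.05  0.59  0.72  1.84 -0.49  0.9  -0.33]
0.5,0,0.2,60 -> [ 0.1301 -0.3195 -0.0148] [ 0.0032 -0.0017 -0.806 ]
0.562,0.164,0.2,88.8 -> [ 0.2295 -0.464  -0.0149] [ 3.6000e-03 -9.0000e-04 -1.3086e+00]
```

View pics/c1.png

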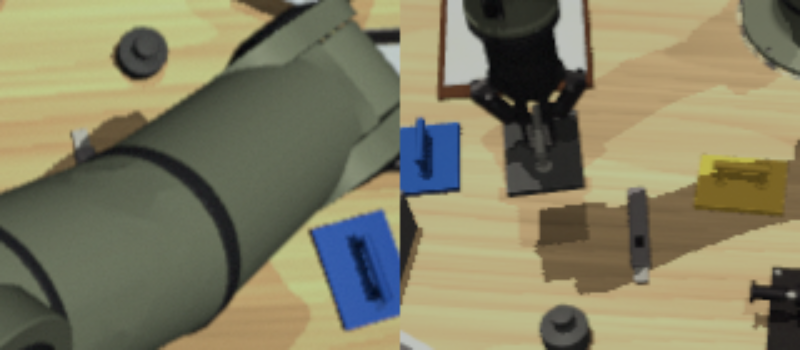

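Request:
carry_out --pt "0.13 -0.32 -0.015 0 0 -0.806 255" --pt "0.13 -0.32 -0.015 0 0 -0.806 255" --pt "0.13 -0.32 -0.015 0 0 -0.806 255" --pt "0.13 -0.32 -0.015 0 0 -0.806 255" --pt "0.13 -0.32 -0.015 0 0 -0.806 255" --pt "0.22 -0.45 -0.015 0 0 -1.309 255" --pt "0.22 -0.45 -0.015 0 0 -1.309 255" --pt "0.2295 -0.464 -0.015 0 0 -1.309 255" --pt "0.2295 -0.464 -0.015 0 0 -1.309 255" --pt "0.2295 -0.464 -0.015 0 0 -1.309 255"

```text
clock: 6.08
position: [0.5606, 0.1657, 0.1962]
tool_rot: [-3.139, 0.001, 1.552]
force: [-0.8, -0.6, -9.4]
grip_width: 0.01
```

Request:
carry_out --pt "0 0 0 0 0 0 255" --pt "0 0 0 0 0 0 255" --pt "0 0 0.03 0 0 0 255" --pt "0 0 0.06 0 0 0 255" --pt "0 0 0.06 0 0 0 255" --pt "0 0 0.06 0 0 0 255"

```text
clock: 6.82
position: [0.562, 0.1642, 0.1394]
tool_rot: [3.141, -0.0, 1.55]
force: [0.3, 0.0, -8.8]
grip_width: 0.01
```

```bash
python3 mv.py 0.562,0.164,0.125,88.8; python3 - <<'E'
from h import *
for n in("scene","top"):
    p,d=imaging.grab_frame(n); cv2.imwrite(f"pics/{n}2.png",p); np.savez(f"{n}2.npz",p=p,d=d)
a=cv2.imread("pics/top2.png")[150:290,130:290];b=cv2.imread("pics/scene2.png")[150:290,280:440]
cv2.imwrite("pics/c2.png",cv2.resize(np.hstack([a,b]),None,fx=2.5,fy=2.5))
E
```

```text
t 6.825 p [0.562  0.1642 0.1394] rpy [ 3.1405e+00 -3.0000e-04  1.5495e+00] F [ 0.33  0.01 -8.76] w 0.01 q [-0.62  0.6   0.34  1.8  -0.27  0.78 -0.16]
0.562,0.164,0.125,88.8 -> [-0.0002 -0.      0.0144] [ 0.0011 -0.0003 -0.0003]
```

View pics/c2.png

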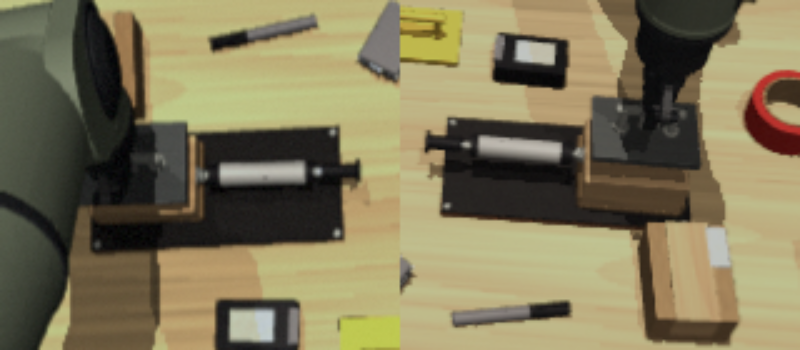

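```bash
cat > edge.py <<'E'
from h import *
def ed(n,tag,box,z,tol,c=(.562,.164),ang=88.8,show=True):
    f=np.load(f"{n}{tag}.npz");d=f["d"];x0,y0,x1,y1=box
    S=xyz(n,d)[y0:y1,x0:x1];m=(np.abs(S[...,2]-z)<tol)&(f["p"][y0:y1,x0:x1].max(-1)>0)
    k,lab,st,_=cv2.connectedComponentsWithStats(m.astype(np.uint8));i=1+np.argmax(st[1:,4])
    v,u=np.where(lab==i);W=ray(n,np.c_[u+x0,v+y0],z)[:,:2]-c
    a=np.radians(ang);L=W@np.array([[np.cos(a),-np.sin(a)],[np.sin(a),np.cos(a)]])*1000  # sled-frame mm
    def band(i,lo,hi,f):
        r=[]
        for b in np.arange(lo,hi,4):
            s=(L[:,1-i]>=b)&(L[:,1-i]<b+4)
            if s.sum()>3:r.append((b+2,f(L[s,i])))
        r=np.array(r)
        if len(r)<3: return None
        k=np.polyfit(r[:,0],r[:,1],1) if len(r)>2 else [0,0]
        return np.round([np.median(r[:,1]),np.degrees(np.arctan(k[0])),len(r)],2)
    print(n,tag,"n",len(L),"zmed",np.median(S[lab==i][:,2]).round(4),"xmin",band(0,-36,36,np.min),"xmax",band(0,-36,36,np.max),"ymin",band(1,-50,50,np.min),"ymax",band(1,-50,50,np.max))
E
python3 - <<'E'
from edge import *
ed("top","0",(150,185,209,260),.072,.006)
ed("scene","0",(354,185,405,245),.072,.004)
ed("top","2",(150,185,212,260),.1257,.006)
ed("scene","2",(345,175,415,225),.1257,.006)
E
```

```text
top 0 n 1278 zmed 0.0732 xmin [-57.18  -0.55  18.  ] xmax [60.   -1.83 18.  ] ymin [-43.63   0.86  25.  ] ymax [44.3   0.65 25.  ]
scene 0 n 997 zmed 0.0716 xmin [-59.49  -0.8   18.  ] xmax [56.78 -0.59 18.  ] ymin [-45.73  -1.29  25.  ] ymax [42.34  0.12 25.  ]
top 2 n 650 zmed 0.1265 xmin [-57.78  -0.64  18.  ] xmax [-2.65 12.63 18.  ] ymin [-45.96  48.81  15.  ] ymax [41.29 -0.71 15.  ]
scene 2 n 849 zmed 0.1255 xmin [-58.67  -0.21  18.  ] xmax [57.83 -0.65 18.  ] ymin [-49.16  -0.67  25.  ] ymax [36.  -9.4 25. ]
```

Request:
carry_out --pt "0 -0.0025 0 0 0 0 255" --pt "0 -0.0025 0.02 0 0 0 255" --pt "0 -0.0025 0.03 0 0 0 255" --pt "0 -0.0025 0.036 0 0 0 255" --pt "0 -0.0025 0.038 0 0 0 255" --pt "0 -0.0025 0.038 0 0 0 255" --pt "0 -0.0025 0.038 0 0 0 255"

```text
clock: 7.8
position: [0.5591, 0.1646, 0.1007]
tool_rot: [3.141, -0.0, 1.55]
force: [-0.1, 0.1, -9.2]
grip_width: 0.01
```

```bash
python3 mv.py; python3 - <<'E'
from h import *
for n in("scene","top"):
    p,d=imaging.grab_frame(n); cv2.imwrite(f"pics/{n}3.png",p); np.savez(f"{n}3.npz",p=p,d=d)
a=cv2.imread("pics/top3.png")[170:270,140:240];b=cv2.imread("pics/scene3.png")[160:260,330:430]
cv2.imwrite("pics/c3.png",cv2.resize(np.hstack([a,b]),None,fx=4,fy=4))
from edge import *
z=.083
ed("top","3",(150,185,212,260),z+.006,.006)
ed("scene","3",(345,175,415,225),z+.006,.004)
E
```

```text
t 7.8 p [0.5591 0.1646 0.1007] rpy [ 3.1411e+00 -2.0000e-04  1.5502e+00] F [-0.11  0.13 -9.23] w 0.01 q [-0.61  0.65  0.32  1.83 -0.3   0.7  -0.14]
top 3 n 579 zmed 0.0878 xmin [-57.01   0.12  18.  ] xmax [-4.71  9.58 18.  ] ymin [-42.95  48.66  15.  ] ymax [45.29  0.6  15.  ]
scene 3 n 603 zmed 0.0877 xmin [-58.86   4.03  15.  ] xmax [57.25 -2.57 15.  ] ymin [-45.82   0.9   25.  ] ymax [ 6.55 -7.66 25.  ]
```

View pics/c3.png

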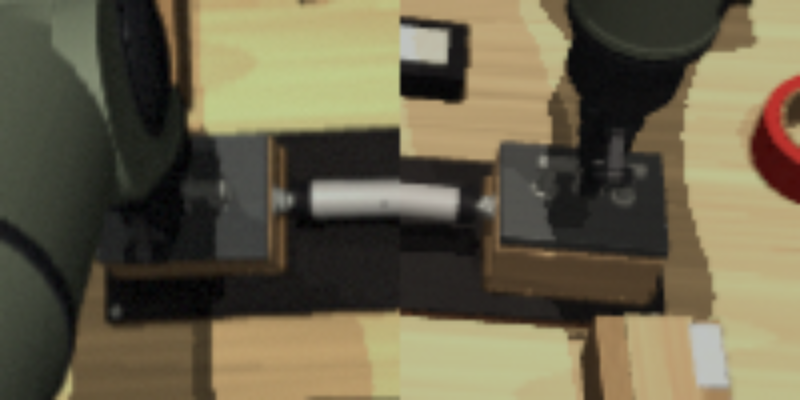

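Request:
carry_out --pt "0 0.0003 0.003 0 0 0 255" --pt "0 0.0003 0.004 0 0 0 255" --pt "0 0.0003 0.005 0 0 0 255" --pt "0 0.0003 0.005 0 0 0 255" --pt "0 0.0003 0.005 0 0 0 255" --pt "0 0.0003 0.005 0 0 0 255"

```text
clock: 8.65
position: [0.5609, 0.1646, 0.0964]
tool_rot: [3.138, -0.001, 1.55]
force: [6.4, -1.7, 5.7]
grip_width: 0.01
```

Request:
carry_out --pt "0 0 -0.0007 0 0 0 255" --pt "0 0 -0.0007 0 0 0 255" --pt "0 0 -0.0007 0 0 0 200" --pt "0 0 -0.0007 0 0 0 100" --pt "0 0 -0.0007 0 0 0 0" --pt "0 0 -0.0007 0 0 0 0" --pt "0 0 -0.0007 0 0 0 0" --pt "0 0 -0.0007 0 0 0 0"

```text
clock: 9.65
position: [0.5592, 0.1645, 0.096]
tool_rot: [-3.142, 0.0, 1.55]
force: [0.4, -0.6, 0.3]
grip_width: 0.0856
```

Request:
carry_out --pt "0 0 -0.02 0 0 0 0" --pt "0 0 -0.07 0 0 0 0" --pt "0 0 -0.12 0 0 0 0" --pt "0 0 -0.12 0 0 0 0"

```text
clock: 10.15
position: [0.5608, 0.1649, 0.2195]
tool_rot: [3.136, -0.002, 1.55]
force: [-0.7, 0.6, -0.7]
grip_width: 0.0856
```

```bash
python3 mv.py 0.5575,-0.056,0.215,89.3
```

```text
t 10.15 p [0.5608 0.1649 0.2195] rpy [ 3.1365e+00 -2.5000e-03  1.5501e+00] F [-0.66  0.56 -0.74] w 0.0856 q [-0.66  0.5   0.39  1.74 -0.23  0.94 -0.2 ]
0.5575,-0.056,0.215,89.3 -> [-0.2209  0.0013  0.004 ] [ 0.0051 -0.0024 -0.0085]
```

Request:
carry_out --pt "-0.06 0.001 0 0 0 -0.01 0" --pt "-0.12 0.001 0 0 0 -0.01 0" --pt "-0.18 0.001 0 0 0 -0.01 0" --pt "-0.225 0.001 0 0 0 -0.01 0" --pt "-0.225 0.001 0 0 0 -0.01 0" --pt "-0.225 0.001 0 0 0 -0.01 0"

```text
clock: 10.9
position: [0.5555, -0.0598, 0.2155]
tool_rot: [-3.141, -0.0, 1.56]
force: [0.0, 0.2, -1.1]
grip_width: 0.0853
```

```bash
python3 mv.py 0.5575,-0.06,0.12,89.3; python3 - <<'E'
from h import *
for n in("scene","top"):
    p,d=imaging.grab_frame(n); cv2.imwrite(f"pics/{n}4.png",p); np.savez(f"{n}4.npz",p=p,d=d)
a=cv2.imread("pics/top4.png")[170:270,150:290];b=cv2.imread("pics/scene4.png")[160:260,280:420]
cv2.imwrite("pics/c4.png",cv2.resize(np.vstack([a,b]),None,fx=3,fy=3))
from edge import *
ed("top","4",(150,185,209,260),.082,.006)
ed("scene","4",(345,175,415,225),.082,.004)
E
```

```text
t 10.9 p [ 0.5555 -0.0598  0.2155] rpy [-3.1409e+00 -4.0000e-04  1.5605e+00] F [ 0.    0.18 -1.08] w 0.0853 q [-0.3   0.47  0.41  1.81 -0.23  0.91  0.21]
0.5575,-0.06,0.12,89.3 -> [-0.0003  0.0021  0.0955] [-0.0007 -0.0004  0.0019]
top 4 n 955 zmed 0.0833 xmin [-36.03  22.6   18.  ] xmax [60.85  0.81 18.  ] ymin [-43.26  -0.06  25.  ] ymax [43.66 28.91 25.  ]
scene 4 n 851 zmed 0.0816 xmin [-57.98  -0.5   18.  ] xmax [58.13  1.24 18.  ] ymin [-44.59   0.08  25.  ] ymax [42.76  0.43 25.  ]
```

View pics/c4.png

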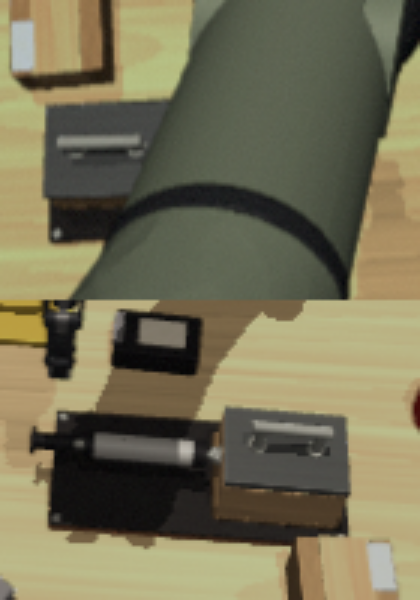

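Request:
carry_out --pt "-0.0012 0.0015 0.05 0 0 0 0" --pt "-0.0012 0.0015 0.1 0 0 0 0" --pt "-0.0012 0.0015 0.14 0 0 0 0" --pt "-0.0012 0.0015 0.165 0 0 0 0" --pt "-0.0012 0.0015 0.174 0 0 0 0" --pt "-0.0012 0.0015 0.174 0 0 0 0" --pt "-0.0012 0.0015 0.174 0 0 0 0" --pt "-0.0012 0.0015 0.174 0 0 0 0" --force 40

```text
clock: 12.0
position: [0.5576, -0.0616, 0.0429]
tool_rot: [3.14, -0.0, 1.56]
force: [0.2, -0.8, 0.5]
grip_width: 0.0855
```

```bash
python3 mv.py 0.557,-0.061,0.041,89.3;  python3 - <<'E'
from h import *
p,d=imaging.grab_frame("scene"); cv2.imwrite(f"pics/scene5.png",p)
cv2.imwrite("pics/c5.png",cv2.resize(p[160:250,250:410],None,fx=5,fy=5,interpolation=cv2.INTER_CUBIC))
E
```

```text
t 12.0 p [ 0.5576 -0.0616  0.0429] rpy [ 3.1402 -0.      1.5604] F [ 0.23 -0.77  0.49] w 0.0855 q [-0.2   0.72  0.29  1.91 -0.36  0.56  0.32]
0.557,-0.061,0.041,89.3 -> [ 0.0006 -0.0006  0.0019] [ 0.0014 -0.      0.0018]
```

View pics/c5.png

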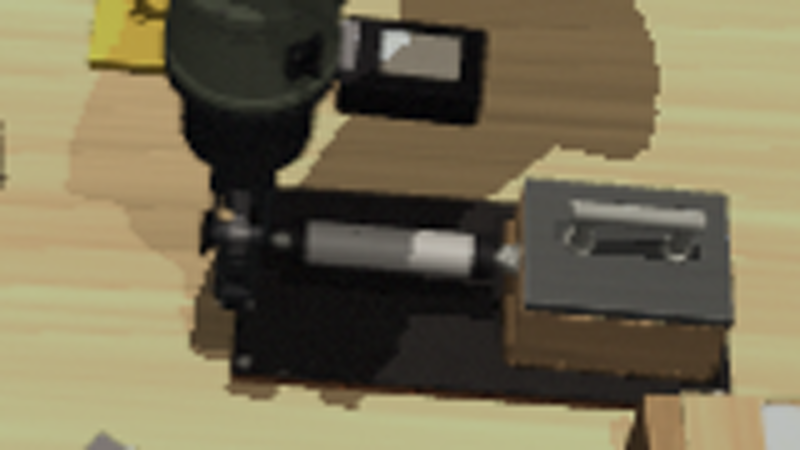

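Request:
carry_out --pt "0 -0.0005 0.002 0 0 0 100" --pt "0 -0.0005 0.002 0 0 0 170" --pt "0 -0.0005 0.002 0 0 0 255" --pt "0 -0.0005 0.002 0 0 0 255" --pt "0 -0.0005 0.002 0 0 0 255" --pt "0 -0.0005 0.002 0 0 0 255" --pt "0 -0.0005 0.002 0 0 0 255" --force 40

```text
clock: 12.92
position: [0.5567, -0.0617, 0.0401]
tool_rot: [3.141, 0.0, 1.56]
force: [0.6, -0.5, 2.5]
grip_width: 0.0169
```

```bash
python3 mv.py; python3 - <<'E'
from h import *
p,d=imaging.grab_frame("scene"); cv2.imwrite(f"pics/scene6.png",p)
cv2.imwrite("pics/c6.png",cv2.resize(p[190:230,280:360],None,fx=10,fy=10,interpolation=cv2.INTER_CUBIC))
E
```

```text
t 12.925 p [ 0.5567 -0.0617  0.0401] rpy [3.1414 0.     1.5602] F [ 0.6  -0.52  2.53] w 0.0169 q [-0.2   0.72  0.29  1.91 -0.36  0.56  0.32]
```

View pics/c6.png

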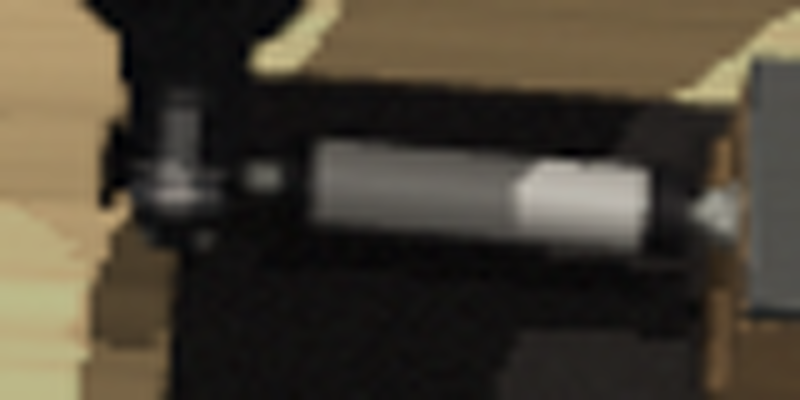

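Request:
carry_out --pt "-0.002 0 0 0 0 0 255" --pt "-0.005 0 0 0 0 0 255" --pt "-0.008 0 0 0 0 0 255" --pt "-0.011 0 0 0 0 0 255" --pt "-0.014 0 0 0 0 0 255" --pt "-0.017 0 0 0 0 0 255" --pt "-0.02 0 0 0 0 0 255" --pt "-0.023 0 0 0 0 0 255" --pt "-0.025 0 0 0 0 0 255" --pt "-0.025 0 0 0 0 0 255"

```text
clock: 14.22
position: [0.5563, -0.0868, 0.04]
tool_rot: [-3.142, 0.0, 1.56]
force: [-1.0, 2.5, 2.9]
grip_width: 0.0168
```

```bash
python3 mv.py; python3 - <<'E'
from h import *
p,d=imaging.grab_frame("scene"); cv2.imwrite(f"pics/scene7.png",p)
cv2.imwrite("pics/c7.png",cv2.resize(p[190:230,270:350],None,fx=10,fy=10,interpolation=cv2.INTER_CUBIC))
E
```

```text
t 14.225 p [ 0.5563 -0.0868  0.04  ] rpy [-3.1415  0.      1.5601] F [-1.01  2.54  2.9 ] w 0.0168 q [-0.15  0.72  0.28  1.91 -0.35  0.56  0.36]
```

View pics/c7.png

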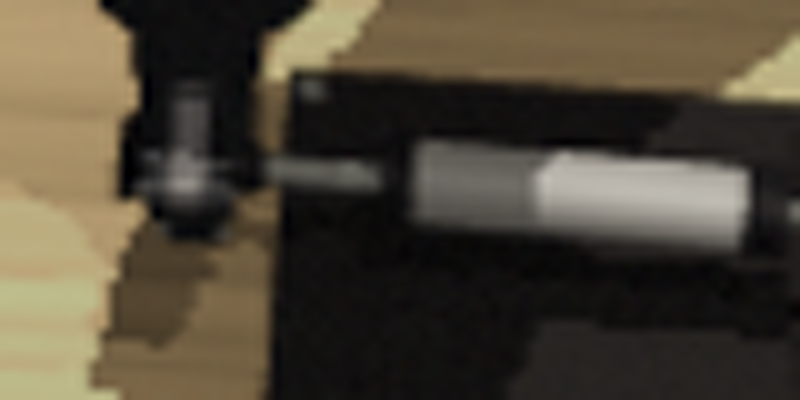

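The rod came out about 25 mm, and the tube end is still at column 311, so the sled hasn't slid. I'll continue to the mark.

Request:
carry_out --pt "-0.002 0 0 0 0 0 255" --pt "-0.005 0 0 0 0 0 255" --pt "-0.008 0 0 0 0 0 255" --pt "-0.011 0 0 0 0 0 255" --pt "-0.014 0 0 0 0 0 255" --pt "-0.017 0 0 0 0 0 255" --pt "-0.02 0 0 0 0 0 255" --pt "-0.023 0 0 0 0 0 255" --pt "-0.025 0 0 0 0 0 255" --pt "-0.025 0 0 0 0 0 255"

```text
clock: 15.52
position: [0.556, -0.1118, 0.04]
tool_rot: [-3.141, 0.0, 1.56]
force: [-1.1, 5.1, 2.0]
grip_width: 0.0169
```

```bash
python3 mv.py; python3 - <<'E'
from h import *
for n in ("scene","top"):
    p,d=imaging.grab_frame(n); cv2.imwrite(f"pics/{n}8.png",p);np.savez(f"{n}8.npz",p=p,d=d)
    q=p[190:230,260:340] if n=="scene" else p[195:235,220:300]
    cv2.imwrite(f"pics/{n}c8.png",cv2.resize(q,None,fx=10,fy=10,interpolation=cv2.INTER_CUBIC))
a=cv2.imread("pics/scenec8.png");b=cv2.imread("pics/topc8.png");cv2.imwrite("pics/c8.png",cv2.resize(np.vstack([a,b]),(600,600)))
from edge import *
ed("scene","8",(345,175,415,225),.082,.004)
E
```

```text
t 15.525 p [ 0.556  -0.1118  0.04  ] rpy [-3.1415  0.      1.5601] F [-1.13  5.12  1.96] w 0.0169 q [-0.1   0.73  0.28  1.89 -0.35  0.57  0.39]
scene 8 n 850 zmed 0.0816 xmin [-58.01  -0.34  18.  ] xmax [58.13  0.59 18.  ] ymin [-45.01   2.03  25.  ] ymax [43.37  0.08 25.  ]
```

View pics/c8.png

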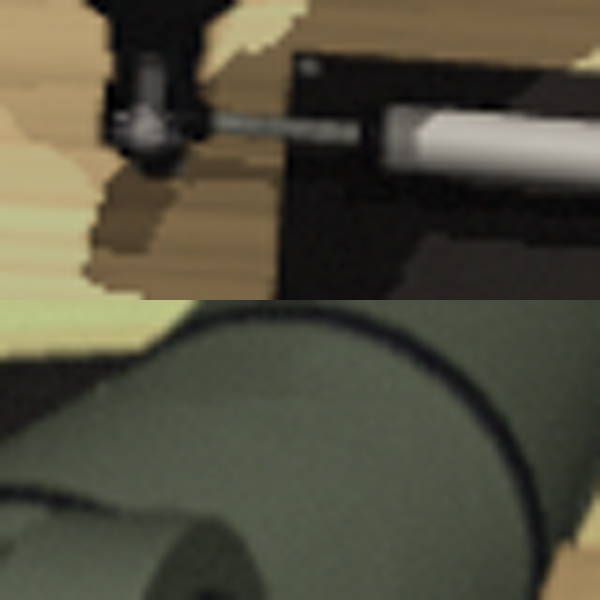

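Request:
carry_out --pt "0 0 0 0 0 0 255" --pt "0 0 0 0 0 0 255" --pt "0 0 0 0 0 0 255" --pt "0 0 0 0 0 0 255" --pt "0 0 0 0 0 0 255" --pt "0 0 0 0 0 0 255" --pt "0 0 0 0 0 0 255" --pt "0 0 0 0 0 0 255" --pt "0 0 0 0 0 0 255" --pt "0 0 0 0 0 0 255"

```text
clock: 16.88
position: [0.5561, -0.1115, 0.04]
tool_rot: [-3.142, -0.0, 1.56]
force: [-1.2, 5.6, 1.9]
grip_width: 0.0169
```

Request:
carry_out --pt "0 0 0 0 0 0 255" --pt "0 0 0 0 0 0 255" --pt "0 0 0 0 0 0 255" --pt "0 0 0 0 0 0 255" --pt "0 0 0 0 0 0 255" --pt "0 0 0 0 0 0 255" --pt "0 0 0 0 0 0 255" --pt "0 0 0 0 0 0 255" --pt "0 0 0 0 0 0 255" --pt "0 0 0 0 0 0 255"

```text
clock: 18.12
position: [0.5561, -0.1115, 0.04]
tool_rot: [-3.142, -0.0, 1.56]
force: [-1.0, 5.3, 2.2]
grip_width: 0.0165
```

Request:
carry_out --pt "0 0 0 0 0 0 255" --pt "0 0 0 0 0 0 255" --pt "0 0 0 0 0 0 255" --pt "0 0 0 0 0 0 255" --pt "0 0 0 0 0 0 255" --pt "0 0 0 0 0 0 255" --pt "0 0 0 0 0 0 255" --pt "0 0 0 0 0 0 255" --pt "0 0 0 0 0 0 255" --pt "0 0 0 0 0 0 255"

```text
clock: 19.38
position: [0.5561, -0.1115, 0.04]
tool_rot: [-3.142, -0.0, 1.56]
force: [-0.4, 4.9, 1.2]
grip_width: 0.0169
```

Request:
carry_out --pt "0 0 0 0 0 0 255" --pt "0 0 0 0 0 0 255" --pt "0 0 0 0 0 0 255" --pt "0 0 0 0 0 0 255" --pt "0 0 0 0 0 0 255" --pt "0 0 0 0 0 0 255" --pt "0 0 0 0 0 0 255" --pt "0 0 0 0 0 0 255" --pt "0 0 0 0 0 0 255" --pt "0 0 0 0 0 0 255"

```text
clock: 20.62
position: [0.5561, -0.1115, 0.04]
tool_rot: [-3.142, -0.0, 1.56]
force: [0.3, 4.8, 2.0]
grip_width: 0.0171
```

```bash
python3 mv.py; python3 - <<'E'
from h import *
p,d=imaging.grab_frame("scene"); cv2.imwrite(f"pics/scene9.png",p);np.savez("scene9.npz",p=p,d=d)
cv2.imwrite("pics/c9.png",cv2.resize(p[150:250,260:420],None,fx=5,fy=5,interpolation=cv2.INTER_CUBIC))
from edge import *
ed("scene","9",(345,175,415,225),.082,.004)
E
```

```text
t 20.625 p [ 0.5561 -0.1115  0.04  ] rpy [-3.1416 -0.      1.5604] F [0.31 4.78 2.01] w 0.0171 q [-0.1   0.73  0.28  1.89 -0.35  0.57  0.39]
scene 9 n 872 zmed 0.0818 xmin [-57.98  -0.64  18.  ] xmax [58.13  0.77 18.  ] ymin [-45.48  -0.58  25.  ] ymax [43.38  0.62 25.  ]
```

View pics/c9.png

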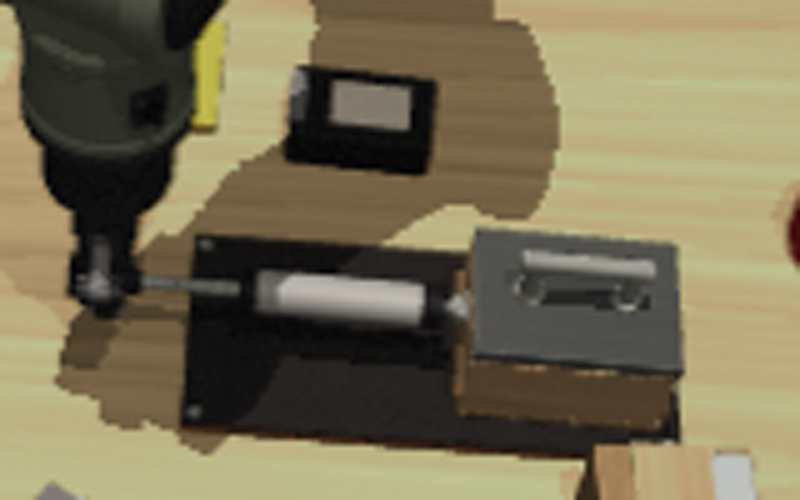

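```bash
python3 -c "
from workcell import ticket
print(ticket.job_done())"
```

```text
the job is handed in; nothing more can be done
None
```

I set the load plate on the sled, released it, and drew the gauge rod out about 50 mm. I held it there for about 5 s and handed the job in at about 21 s, still gripping. No verdict was reported.

- **Plate on sled:** the plate edges lie within about 1.5 mm of the sled edges measured at the start, and its turn looks to be about 1–2° at most. Its top is 10 mm above the sled top, so it sits flat.
- **Rod:** the tool moved 50 mm from where it gripped. The pull read 4.8–5.6 N, and the TCP reading stayed the same through the hold. I couldn't see the band itself clearly against the black end cap. The cap looked about 2 mm longer, which fits a band centred at the mouth.
- **Sled:** the tube end and the plate edges did not move in the scene camera during the pull.
- **Bystanders:** nothing I handled came near them, but I did not measure their positions again at the end.

**Disagreements:**
- The two cameras differed by about 2 mm on the sled's position, so I centred the plate by comparing it with the sled within each view.
- Touching down pressed the sled with about 15 N and 6 N sideways; I eased off before letting go, and no shift showed afterwards.
- The top camera was blocked by the arm during the pull, so the last checks use only the scene camera and the arm's own readings.

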